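Clear the mat and line up the sample plates

TASK

First put the green highlighter that lies in front of the stop rail away in the open drawer, lying on the drawer's floor. Then slide the three sample plates along the mat so that they form an even, square row: each in its own white-outlined bay, centred across the bay, short side flush against the rail. The plates are full, so do not lift or tip them, and leave the other things on the bench where they are.

Things in the scene. Friction and masses are not known exactly. Their poses are not given: they have to be found in the camera images.
- mat: fixed navy staging mat, 330 (x) x 420 (y) x 4 mm, top surface 4 mm above its origin. Origin: centre of its underside. Along its far (+x) edge runs an aluminium stop rail: the face that plates butt against is at +150 mm in mat x, its top is 22 mm above the origin, it runs the full 420 mm. Three bays with white outlines lie side by side against the rail
- bay_left (a point): centre of the left bay's plate footprint, on the mat's top surface, at mat x +86 mm, y +125 mm; same axes as the mat. The white outline is a frame of 3 mm lines, 104 mm wide (y) overall, reaching 141 mm from the rail; an orange square on the rail marks the middle of its width. A plate whose short side touches the rail and which is centred across the bay has its origin here
- bay_middle (a point): centre of the middle bay's plate footprint, on the mat's top surface, at mat x +86 mm, y 0 mm; same axes as the mat. The white outline is a frame of 3 mm lines, 104 mm wide (y) overall, reaching 141 mm from the rail; an orange square on the rail marks the middle of its width. A plate whose short side touches the rail and which is centred across the bay has its origin here
- bay_right (a point): centre of the right bay's plate footprint, on the mat's top surface, at mat x +86 mm, y -125 mm; same axes as the mat. The white outline is a frame of 3 mm lines, 104 mm wide (y) overall, reaching 141 mm from the rail; an orange square on the rail marks the middle of its width. A plate whose short side touches the rail and which is centred across the bay has its origin here
- plate_a: one of three identical off-white 24-well deep plates full of amber samples, 128 (its x) x 86 (its y) x 30 mm, 0.2 kg, loose on the mat near the robot's side. The lowest 10 mm is a flange of the full size; above that it is 124 x 82 mm. Origin: centre of underside; either short side may go to the rail; any plate may go in any bay
- plate_b: one of three identical off-white 24-well deep plates full of amber samples, 128 (its x) x 86 (its y) x 30 mm, 0.2 kg, loose on the mat near the robot's side. The lowest 10 mm is a flange of the full size; above that it is 124 x 82 mm. Origin: centre of underside; either short side may go to the rail; any plate may go in any bay
- plate_c: one of three identical off-white 24-well deep plates full of amber samples, 128 (its x) x 86 (its y) x 30 mm, 0.2 kg, loose on the mat near the robot's side. The lowest 10 mm is a flange of the full size; above that it is 124 x 82 mm. Origin: centre of underside; either short side may go to the rail; any plate may go in any bay
- marker: flat green highlighter with a black cap, 110 (its x, cap at +x) x 22 (y) x 16 mm (z), 30 g, lying across the bays just in front of the rail. Origin: centre of underside
- cabinet_drawer0 (a joint): how far the drawer stands open (m; 0 is shut, 0.166 fully out). Low white drawer unit, 200 mm wide, 75 mm high, on one side of the mat; it may stand on either side. The drawer opens towards the robot
- drawer_spot (a point): point on the open drawer's floor (22 mm above the table), midway across, 60 mm behind the inside of its front wall; x points from the front into the unit, y across, z up. Inner width 158 mm; side walls rise 31 mm above the floor, the front panel 40 mm, with a bar handle 43 mm in front. The unit's roof (top 53 mm above this floor) begins (joint value - 66 mm) beyond this point
- tube_rack: blue tube rack, 110 x 190 mm, 83 mm high over the caps of its orange-capped tubes; stands across the mat from the drawer unit. Not to be disturbed. Origin: centre of underside
- petri_dishes: two stacked petri dishes with a red medium in the upper one, 92 mm across, 28 mm high, on the bench beside the tube rack. Not to be disturbed. Origin: centre of underside
- timer: white lab timer, 60 x 75 x 20 mm, just behind the rail. Not to be disturbed. Origin: centre of underside
- amber_jar: amber glass jar with black cap, 70 mm across, 90 mm high, on the bench beside the tube rack. Not to be disturbed. Origin: centre of underside
Not all that is in view belongs to the job. Leave any blue or yellow look-alike of the plate_c alone.

How it is judged:
By the outcome, as a careful person would: the job done as asked, in the order asked, and still so for the second after the job is handed in, with the robot touching nothing.
It also fails if it takes over 72 s, if anything falls off the work surface, if the arm or the gripper's body presses on something with over 40 N, if the wrist force passes 120 N, or if a joint passes its speed limit or range.

ROBOT

A 6-joint arm with a two-finger parallel gripper is mounted at the origin on the work surface. World frame = base frame: x ahead of the robot, y to its left, z up, the work surface at z = 0. Lengths are in m, angles in rad, forces in N, time in s.
With the tool pointing down it reaches from about 0.3 to 0.825 m from the base axis. Payload 5.4 kg.
Tool frame: the origin (TCP) lies between the finger pads; the fingertips stand 11 mm ahead of it and the grasp point (between the pads) lies 8 mm behind it; z points along the fingers, y is the line along which they close (so a half turn about z gives the same grasp; the last joint's range is limited). The gripper opens to 92 mm and grips with 3 to 60 N. Pads are 20 mm wide; open, the fingers measure 128 mm over their backs; the gripper's body (75 mm by 189 mm) begins 69 mm behind the grasp point.
Start: joints at [0.932, 0.158, 1.597, -0, 1.386, -0.21], TCP at [0.239, 0.523, 0.226] pointing down, gripper open.
Joint ranges: [-2.91, 2.91], [-0.94, 2.29], [0.18, 2.7], [-1.29, 4.43], [0.17, 2.64], [-3, 3]. Speed limits (rad/s): [2.57, 2.57, 3.14, 3.14, 3.14, 3.14].

INTERFACE

Orientations are given as a rotation vector (axis times angle).
In Python, from workcell import arm gives the robot as it stands.
- The arm moves only by the tool servo_tool, never from a script. Its argument "plan" is a list of rows, each a list of 7 numbers: the turn, a rotation vector about the tool's x, y, z in units of 8 degrees (1.0 is 8 degrees), then the shift along the tool's x, y, z in m, then the finger opening in m, from 0 to 0.0919. A call has 1 to 8 rows; each row is the pose to reach, as a shift and turn from the pose commanded when the call began, along the tool's axes at that moment; what a row does not reach only later rows make up. A row lasts 1/8 s, in which the tool goes at most 62.5 mm and 10.7 degrees, less where a joint would pass 70% of its speed; a pose out of reach is approached as far as the arm can. A call with a gripper value outside its range is refused whole. The fingers move at their own pace and stop on an object; the grip force is fixed at half the most. Time passes only in rows, so rows that repeat a pose let the fingers close. It gives the time, the measured TCP pose, the force, the opening and the grip force at its end, in the units of the state.
- arm.get_obs(): the state, without advancing time (a new reading comes with each control period).
- arm.snapshot(name): name is "scene" or "top" or "wrist"; returns (picture, depth): 384x512x3 uint8, red, green, blue; 384x512 float32, m along the optical axis (not along the pixel's ray), 0 where there is no reading.
- arm.camera_model(name): a dict with "camera_matrix" (3x3 intrinsics, pixels), "k1" (the pictures are not rectified: a ray, as slopes to the right and down, at radius r is drawn at 1 + k1 r^2 times it, then the intrinsics apply), "extrinsics" (4x4, takes a point from world to camera coordinates); the wrist camera has in their place "mount" (4x4, takes a point from camera to tool coordinates, whose origin is the TCP and whose axes are the flange's). Camera axes: x right, y up, looking along -z (the intrinsics and any distortion apply to the point x, -y, -z); pixel columns grow to the right and rows downward; lengths in m; the calibration is good to about 2 mm. A picture is of the moment at which its call begins: read the wrist's pose just before it. camera_model takes no time and is no camera call.
- arm.hand_in(): hands the job in; it is judged then, once.
The state is a dict: "time_s": time; "qpos": joint angles; "qvel": joint speeds; "tau": joint torques, N m; "tcp_pos": TCP position; "ee_rot": TCP orientation; "ft_force": force on the tool from outside, world axes, zero at the start; "torque": the same for the moment, N m; "gripper_width": opening from 0.0 (shut) to 1.0 (fully open); "finger_force": force on a finger pad.
Only numpy, scipy, OpenCV 4.12 (cv2) and the standard library are available. Lean on these libraries where they do the work, as an engineer would, in place of code of your own. Each camera call takes 0.05 s, during which the arm holds its last target. There are 200 camera calls.

## Working session

There is one attempt and no reset: what is moved stays moved. The work goes in short steps, Python scripts to look and compute and a tool call to move; the robot and the scene stay as the last step left them, time stands still between calls to the robot, and variables do not carry over. Pictures are saved under pics/ and viewed, at most 10 in all, crops included, and the job is handed in when it is done.

Besides the shell and the picture viewer there is one more tool, called after "Emit:" by a JSON object that holds its "api" and its "payload", one argument or row to a line. servo_tool: Moves the arm, as the interface text tells. Its arguments: {"type":"object","properties":{"plan":{"type":"array"}},"required":["plan"]}

```bash
mkdir -p pics; ls; cat > h.py <<'E'
import numpy as np, cv2
from workcell import arm
from scipy.spatial.transform import Rotation as R
def cam(name):
    m=arm.camera_model(name); K=np.array(m["camera_matrix"]); k1=m["k1"]
    if name=="wrist":
        o=arm.get_obs(); T=np.eye(4); T[:3,:3]=R.from_rotvec(o["ee_rot"]).as_matrix(); T[:3,3]=o["tcp_pos"]
        C=T@np.array(m["mount"])
    else: C=np.linalg.inv(np.array(m["extrinsics"]))
    return K,k1,C
def rays(c,uv):
    K,k1,C=c; uv=np.asarray(uv,float).reshape(-1,1,2)
    s=cv2.undistortPoints(uv,K,np.array([k1,0,0,0.]))[:,0]
    d=np.c_[s[:,0],-s[:,1],-np.ones(len(s))]
    return C[:3,3],d@C[:3,:3].T
def onz(c,uv,z):
    o,d=rays(c,uv); return o+d*((z-o[2])/d[:,2])[:,None]
def cloud(c,dep):
    v,u=np.mgrid[:dep.shape[0],:dep.shape[1]]
    o,d=rays(c,np.stack([u.ravel(),v.ravel()],1)); 
    return (o+d*dep.reshape(-1,1)).reshape(*dep.shape,3)
def snap(name,fn=None):
    c=cam(name); im,d=arm.snapshot(name)
    if fn: cv2.imwrite("pics/"+fn,im[...,::-1])
    return c,im,d
E
python3 - <<'E'
from h import *
for n in("scene","top","wrist"):
    c,im,d=snap(n,n+"0.png"); np.savez("/tmp/"+n,im=im,d=d,K=c[0],k1=c[1],C=c[2]); print(n,c[2].round(3).tolist(),c[1])
a=np.hstack([cv2.imread("pics/top0.png"),cv2.imread("pics/scene0.png")]); 
o=arm.get_obs();print({k:np.round(v,3) for k,v in o.items()})
E
```

```text
pics
scene [[-0.751, -0.519, 0.407, 1.065], [0.66, -0.608, 0.442, 0.626], [0.018, 0.6, 0.8, 1.144], [0.0, 0.0, 0.0, 1.0]] 0.012383525306935617
top [[0.022, 0.981, -0.194, 0.217], [-1.0, 0.021, -0.009, -0.005], [-0.005, 0.195, 0.981, 1.33], [0.0, 0.0, 0.0, 1.0]] -0.1645247437312016
wrist [[0.416, -0.878, -0.235, 0.172], [0.909, 0.402, 0.108, 0.553], [-0.001, -0.259, 0.966, 0.385], [0.0, 0.0, 0.0, 1.0]] 0.009335117097287527
{'time_s': np.float64(0.15), 'qpos': array([ 0.932,  0.159,  1.598, -0.   ,  1.386, -0.21 ]), 'qvel': array([ 0.001, -0.001, -0.002,  0.001, -0.001, -0.001]), 'tau': array([ 1.0000e-03, -3.8591e+01, -3.2243e+01,  7.0000e-02,  3.5000e-02,
       -0.0000e+00]), 'tcp_pos': array([0.239, 0.523, 0.225]), 'ee_rot': array([-6.680e-01, -3.069e+00,  2.000e-03]), 'ft_force': array([-0.825,  0.279, -0.189]), 'torque': array([0.03 , 0.06 , 0.013]), 'finger_force': np.float64(0.0), 'gripper_width': np.float64(0.995)}
```

View pics/top0.png

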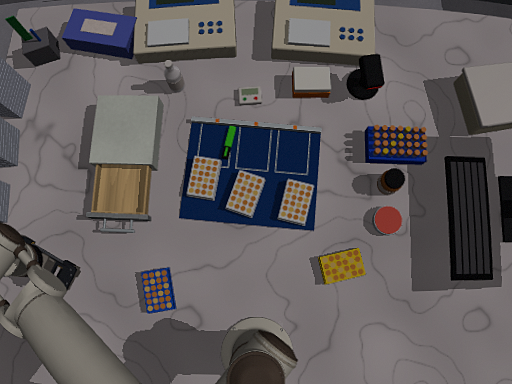

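View pics/scene0.png

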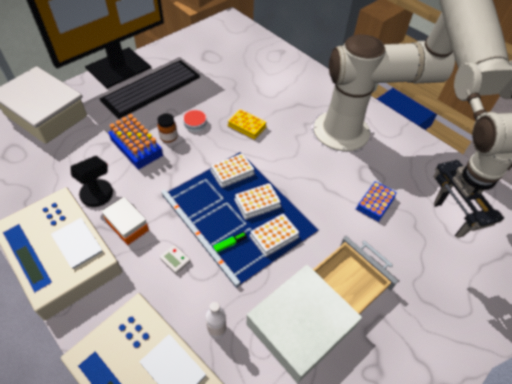

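The top view shows the drawer unit on the left (drawer opening about x 95–150, y 165–215). The marker runs from (232,127) to (226,157), and the three plates are at about (204,177), (245,193) and (296,201). The rail runs along the top from (190,121) to (322,128). The yellow and blue look-alikes are outside the mat. The scene view agrees with this.

```bash
python3 - <<'E'
from h import *
z=np.load("/tmp/top.npz"); im,d=z["im"],z["d"]; c=(z["K"],float(z["k1"]),z["C"])
print(c[0]); P=cloud(c,d)
hsv=cv2.cvtColor(im,cv2.COLOR_RGB2HSV)
H,S,V=cv2.split(hsv)
# mat
m=((H>105)&(H<125)&(S>150)&(V<150)).astype(np.uint8); m[:110]=0;m[240:]=0;m[:,:175]=0;m[:,330:]=0
ys,xs=np.nonzero(m); q=onz(c,np.c_[xs,ys],0.004)[:,:2].astype(np.float32)
r=cv2.minAreaRect(q); print("mat",r, cv2.boxPoints(r).round(3).tolist())
# orange squares on the rail
o=((H>5)&(H<18)&(S>150)&(V>120)).astype(np.uint8); o[133:]=0;o[:110]=0;o[:,:185]=0;o[:,330:]=0
n,l,s,ce=cv2.connectedComponentsWithStats(o); print("orange",[(s[i,4],ce[i].round(1).tolist(),onz(c,ce[i],0.022)[0].round(4).tolist()) for i in range(1,n)])
g=((H>45)&(H<75)&(S>120)&(V>60)).astype(np.uint8); g[:110]=0;g[170:]=0;g[:,:190]=0;g[:,260:]=0
ys,xs=np.nonzero(g); q=onz(c,np.c_[xs,ys],0.02)[:,:2].astype(np.float32); print("green",len(q),cv2.minAreaRect(q))
# plates by height
hp=((P[...,2]>0.024)&(P[...,2]<0.045)); hp[:140]=0;hp[235:]=0;hp[:,:180]=0;hp[:,330:]=0
n,l,s,ce=cv2.connectedComponentsWithStats(hp.astype(np.uint8))
for i in range(1,n):
    if s[i,4]>300:
        q=P[l==i]; print("plate",s[i,4],np.median(q[:,2]).round(4),cv2.minAreaRect(q[:,:2].astype(np.float32)))
for (u,v) in [(130,130),(120,190),(125,215),(115,226),(140,180)]: print((u,v),P[v,u].round(3))
# drawer unit roof
rf=((P[...,2]>0.065)&(P[...,2]<0.085)); rf[:80]=0;rf[180:]=0;rf[:,:80]=0;rf[:,175:]=0
q=P[rf]; print("roof",len(q),np.median(q[:,2]),cv2.minAreaRect(q[:,:2].astype(np.float32)))
fl=((P[...,2]>0.015)&(P[...,2]<0.03)&(S>70)&(H>8)&(H<28)); fl[:150]=0;fl[225:]=0;fl[:,:85]=0;fl[:,160:]=0
q=P[fl]; print("floor",len(q),cv2.minAreaRect(q[:,:2].astype(np.float32)))
o=arm.get_obs();print(R.from_rotvec(o["ee_rot"]).as_matrix().round(3).tolist())
print(np.array(arm.camera_model("wrist")["mount"]).round(4).tolist(),arm.camera_model("wrist")["camera_matrix"])
E
```

```text
[[433.5233492    0.         257.88667233]
 [  0.         433.5233492  194.13624568]
 [  0.           0.           1.        ]]
mat ((0.5422508716583252, 0.0315994918346405), (0.4188196361064911, 0.3142317235469818), 85.83820343017578) [[0.3700000047683716, -0.16599999368190765], [0.6840000152587891, -0.1889999955892563], [0.7139999866485596, 0.2290000021457672], [0.4009999930858612, 0.25200000405311584]]
orange [(np.int32(9), [217.0, 120.0], [0.7155, 0.1437, 0.022]), (np.int32(11), [255.9, 123.4], [0.7063, 0.0187, 0.022]), (np.int32(12), [294.5, 127.0], [0.6968, -0.1046, 0.022])]
green 175 ((0.6483379602432251, 0.10322736948728561), (0.022633571177721024, 0.10068945586681366), 78.8482894897461)
plate 1027 0.0332 ((0.5256974101066589, 0.17768408358097076), (0.08077554404735565, 0.125638946890831), 81.59529113769531)
plate 1079 0.0332 ((0.4778543710708618, 0.048103950917720795), (0.08241558074951172, 0.12460194528102875), 71.79704284667969)
plate 1087 0.0332 ((0.4552353024482727, -0.10869869589805603), (0.08280820399522781, 0.12656688690185547), 76.8984603881836)
(130, 130) [0.661 0.409 0.073]
(120, 190) [0.481 0.441 0.019]
(125, 215) [0.395 0.404 0.064]
(115, 226) [ 0.369  0.455 -0.001]
(140, 180) [0.513 0.378 0.022]
roof 4316 0.07425460839200015 ((0.6913719773292542, 0.40685948729515076), (0.25085604190826416, 0.27840620279312134), 89.26386260986328)
floor 2220 ((0.4877329468727112, 0.4305753707885742), (0.1714848130941391, 0.1544032245874405), 88.8429946899414)
[[-0.909, 0.416, -0.001], [0.416, 0.909, -0.001], [0.0, -0.001, -1.0]]
[[-0.0005, 0.9658, 0.2591, 0.073], [1.0, 0.0008, -0.0008, -0.0002], [-0.001, 0.2591, -0.9658, -0.1598], [0.0, 0.0, 0.0, 1.0]] [[272.56712626   0.         249.50835323]
 [  0.         272.56712626 191.68137084]
 [  0.           0.           1.        ]]
```

Emit:
{"api": "servo_tool", "payload": {
  "plan": [
    [0, 0, -0.8, -0.25, -0.11, 0, 0.05],
    [0, 0, -1.67, -0.52, -0.226, 0, 0.05],
    [0, 0, -1.67, -0.52, -0.226, 0, 0.05],
    [0, 0, -1.67, -0.52, -0.226, 0, 0.05],
    [0, 0, -1.67, -0.52, -0.226, 0, 0.05],
    [0, 0, -1.67, -0.52, -0.226, 0, 0.05],
    [0, 0, -1.67, -0.52, -0.226, 0, 0.05],
    [0, 0, -1.67, -0.52, -0.226, 0, 0.05]
  ]
}}

```text
time_s: 1.15
tcp_pos: [0.5742, 0.1493, 0.2253]
ee_rot: [-0.307, -3.126, -0.0]
ft_force: [0.6, -0.3, 0.8]
gripper_width: 0.545
finger_force: 0.0
```

Emit:
{"api": "servo_tool", "payload": {
  "plan": [
    [0, 0, 0, -0.065, -0.03, 0, 0.05],
    [0, 0, 0, -0.065, -0.03, 0, 0.05],
    [0, 0, 0, -0.065, -0.03, 0, 0.05],
    [0, 0, 0, -0.065, -0.03, 0, 0.05]
  ]
}}

```text
time_s: 1.65
tcp_pos: [0.6301, 0.1103, 0.2256]
ee_rot: [-0.304, -3.126, -0.0]
ft_force: [-0.3, -1.2, -0.3]
gripper_width: 0.546
finger_force: 0.0
```

```bash
python3 - <<'E'
from h import *
c,im,d=snap("wrist","w1.png"); np.savez("/tmp/w1",im=im,d=d,K=c[0],k1=c[1],C=c[2])
cv2.imwrite("pics/w1b.png",cv2.resize(im[...,::-1],(800,600),interpolation=cv2.INTER_CUBIC))
E
```

```text
(no output)
```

View pics/w1b.png

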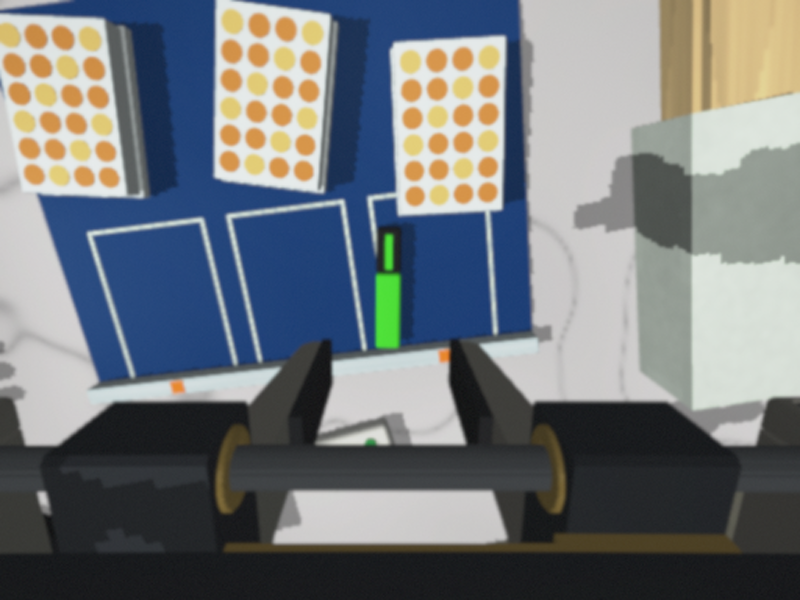

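The wrist view (800x600) shows the marker from the cap end at (388,228) to the green end at (388,348), next to the rail. All three plates are near the robot side; plate_a, at (450,125), overlaps the front of the left bay. The orange squares are at (178,387) and (445,355).

```bash
cat >> h.py <<'E'
def ang(r):  # long axis angle, deg in (-90,90]
    (cx,cy),(w,h),a=r; a=a if w>h else a+90
    return (cx,cy),(max(w,h),min(w,h)),(a+90)%180-90
def plates(c,im,zt=0.034,lim=60):
    hsv=cv2.cvtColor(im,cv2.COLOR_RGB2HSV); H,S,V=cv2.split(hsv)
    v,u=np.mgrid[:384,:512]; W=onz(c,np.c_[u.ravel(),v.ravel()],zt).reshape(384,512,3)
    mat=lambda W:(W[...,:2]-MO)@MR
    M=mat(W); inm=(abs(M[...,1])<.2)&(M[...,0]>-.2)&(M[...,0]<.148)
    amb=((H>8)&(H<30)&(S>90)); wh=(V>165)&(S<60)
    m=((amb|wh)&inm).astype(np.uint8)
    m=cv2.morphologyEx(m,cv2.MORPH_CLOSE,np.ones((3,3))); m=cv2.morphologyEx(m,cv2.MORPH_OPEN,np.ones((7,7)))
    cs,_=cv2.findContours(m,cv2.RETR_EXTERNAL,cv2.CHAIN_APPROX_NONE); out=[]
    for k in cs:
        if cv2.contourArea(k)<1500: continue
        q=onz(c,k[:,0],zt)[:,:2]; out.append(ang(cv2.minAreaRect(q.astype(np.float32))))
    return out
yaw=np.deg2rad(-4.25); MO=np.array([.5502,.0310]); MR=np.array([[np.cos(yaw),-np.sin(yaw)],[np.sin(yaw),np.cos(yaw)]])
E
python3 - <<'E'
from h import *
z=np.load("/tmp/w1.npz"); im,d=z["im"],z["d"]; c=(z["K"],float(z["k1"]),z["C"]); P=cloud(c,d)
hsv=cv2.cvtColor(im,cv2.COLOR_RGB2HSV); H,S,V=cv2.split(hsv)
m=((H>4)&(H<16)&(S>150)&(V>120)).astype(np.uint8); m[:215]=0;m[265:]=0;m[:,340:]=0
n,l,s,ce=cv2.connectedComponentsWithStats(m); print("orange",[(s[i,4],ce[i].round(1).tolist(),onz(c,ce[i],0.022)[0].round(4).tolist()) for i in range(1,n)])
g=((H>45)&(H<75)&(S>120)&(V>60)).astype(np.uint8); g[:130]=0;g[240:]=0
q=onz(c,np.argwhere(g)[:,::-1],.02)[:,:2]; print("green",len(q),ang(cv2.minAreaRect(q.astype(np.float32))))
print("marker ends mat", ((onz(c,[[248.3,222.7],[249,146]],.02)[:,:2]-MO)@MR).round(4).tolist(),onz(c,[[248.3,222.7],[249,146]],.02).round(4).tolist())
for p in plates(c,im): print("plate",np.round(p[0],4),np.round(p[1],4),round(p[2],2),"mat",((np.array(p[0])-MO)@MR).round(4))
# white outline lines
v,u=np.mgrid[:384,:512]; W=onz(c,np.c_[u.ravel(),v.ravel()],.004).reshape(384,512,3); M=(W[...,:2]-MO)@MR
w=(V>150)&(S<80)&(abs(P[...,2]-.004)<.008)&(M[...,0]>.03)&(M[...,0]<.13)&(abs(M[...,1])<.19)
for b in(-.177,-.073,-.052,.052,.073,.177):
    k=w&(abs(M[...,1]-b)<.009); x,y=M[k][:,0],M[k][:,1]
    if len(x)>20: f=np.polyfit(x,y,1); print("line",b,len(x),"slope deg",np.rad2deg(f[0]).round(2),"y at .08",np.polyval(f,.08).round(4))
# rail front face edge: navy -> dark/light along x
for y in(-.15,-.1,-.03,.03,.15):
    k=(abs(M[...,1]-y)<.003)&(M[...,0]>.12)&(M[...,0]<.2); o=np.argsort(M[k][:,0]); print(y,[(round(float(a),3),int(b),round(float(z),3)) for a,b,z in zip(M[k][o,0],V[k][o],P[k][o,2])][::8])
o=arm.get_obs(); print(o["tcp_pos"].round(4),R.from_rotvec(o["ee_rot"]).as_matrix().round(3)[:, :2].tolist())
E
```

```text
orange [(np.int32(37), [284.5, 227.4], [0.7157, 0.1447, 0.022]), (np.int32(32), [113.2, 247.3], [0.698, -0.1051, 0.022])]
green 972 ((0.6474297046661377, 0.10517662018537521), (0.10386697202920914, 0.02248191460967064), -11.660881042480469)
marker ends mat [[0.144, 0.075], [0.0361, 0.0891]] [[0.6994, 0.0951, 0.02], [0.5928, 0.1172, 0.02]]
plate [0.5268 0.1764] [0.1256 0.0854] -8.39 mat [-0.0341  0.1433]
plate [ 0.5355 -0.1324] [0.2895 0.0917] -12.96 mat [-0.0025 -0.164 ]
plate [0.4796 0.0468] [0.1268 0.0824] -17.95 mat [-0.0716  0.0105]
line -0.177 265 slope deg 0.19 y at .08 -0.1757
line -0.073 253 slope deg 0.21 y at .08 -0.0745
line -0.052 245 slope deg 0.29 y at .08 -0.0504
line 0.052 234 slope deg 0.17 y at .08 0.0508
line 0.073 48 slope deg -3.3 y at .08 0.0721
line 0.177 244 slope deg 0.38 y at .08 0.1762
-0.15 [(0.12, 124, 0.005), (0.123, 124, 0.005), (0.126, 124, 0.005), (0.129, 124, 0.004), (0.133, 123, 0.004), (0.136, 123, 0.004), (0.139, 123, 0.005), (0.143, 122, 0.004), (0.146, 122, 0.004), (0.149, 99, 0.003), (0.152, 89, 0.012), (0.156, 131, 0.021), (0.159, 213, 0.022),
[... 1654 characters left out ...]
 (0.185, 209, -0.0), (0.188, 210, 0.001), (0.191, 210, 0.001), (0.195, 210, 0.001), (0.198, 211, 0.001)]
0.15 [(0.12, 119, 0.004), (0.124, 118, 0.005), (0.127, 118, 0.005), (0.13, 119, 0.005), (0.132, 118, 0.006), (0.135, 119, 0.005), (0.138, 118, 0.005), (0.141, 117, 0.005), (0.144, 117, 0.005), (0.147, 101, 0.004), (0.15, 84, 0.009), (0.154, 69, 0.218), (0.157, 64, 0.221), (0.16, 63, 0.225), (0.163, 63, 0.23), (0.166, 62, 0.232), (0.17, 59, 0.235), (0.173, 54, 0.24), (0.176, 42, 0.243), (0.179, 31, 0.245), (0.183, 28, 0.247), (0.186, 26, 0.25), (0.189, 25, 0.252), (0.193, 25, 0.255), (0.196, 26, 0.257), (0.199, 26, 0.26)]
[0.6302 0.1103 0.2258] [[-0.981, 0.193], [0.193, 0.981], [0.0, 0.0]]
```

Emit:
{"api": "servo_tool", "payload": {
  "plan": [
    [0, 0, 0.06, -0.0166, -0.0014, 0.06, 0.05],
    [0, 0, 0.06, -0.0166, -0.0014, 0.12, 0.05],
    [0, 0, 0.06, -0.0166, -0.0014, 0.165, 0.05],
    [0, 0, 0.06, -0.0166, -0.0014, 0.19, 0.05],
    [0, 0, 0.06, -0.0166, -0.0014, 0.205, 0.05],
    [0, 0, 0.06, -0.0166, -0.0014, 0.208, 0.05],
    [0, 0, 0.06, -0.0166, -0.0014, 0.208, 0.05]
  ]
}}

```text
time_s: 2.58
tcp_pos: [0.648, 0.1046, 0.019]
ee_rot: [0.319, 3.123, 0.0]
ft_force: [0.4, -0.6, 1.6]
gripper_width: 0.54
finger_force: 0.0
```

Emit:
{"api": "servo_tool", "payload": {
  "plan": [
    [0, 0, 0, 0, 0, 0, 0.005],
    [0, 0, 0, 0, 0, 0, 0.005],
    [0, 0, 0, 0, 0, 0, 0.005],
    [0, 0, 0, 0, 0, 0, 0.005],
    [0, 0, 0, 0, 0, -0.02, 0.005],
    [0, 0, 0, 0, 0, -0.06, 0.005],
    [0, 0, 0, 0, 0, -0.12, 0.005],
    [0, 0, 0, 0, 0, -0.15, 0.005]
  ]
}}

```text
time_s: 3.58
tcp_pos: [0.6491, 0.1043, 0.1734]
ee_rot: [0.319, 3.118, 0.001]
ft_force: [0.8, -1.0, 0.2]
gripper_width: 0.236
finger_force: 30.0
```

Emit:
{"api": "servo_tool", "payload": {
  "plan": [
    [0, 0, -0.3, 0.03, 0.035, -0.03, 0.005],
    [0, 0, -1.3, 0.2365, 0.284, -0.03, 0.005],
    [0, 0, -1.3, 0.2365, 0.284, -0.03, 0.005],
    [0, 0, -1.3, 0.2365, 0.284, -0.03, 0.005],
    [0, 0, -1.3, 0.2365, 0.284, -0.03, 0.005],
    [0, 0, -1.3, 0.2365, 0.284, -0.03, 0.005],
    [0, 0, -1.3, 0.2365, 0.284, -0.03, 0.005],
    [0, 0, -1.3, 0.2365, 0.284, -0.03, 0.005]
  ]
}}

```text
time_s: 4.58
tcp_pos: [0.4731, 0.4305, 0.1984]
ee_rot: [0.033, 3.14, -0.0]
ft_force: [0.5, -0.3, -0.4]
gripper_width: 0.23
finger_force: 30.0
```

```bash
python3 - <<'E'
from h import *
import time
o=arm.get_obs(); print(o["tcp_pos"].round(4),o["ee_rot"].round(3),o["time_s"])
c,im,d=snap("wrist","w2.png"); np.savez("/tmp/w2",im=im,d=d,K=c[0],k1=c[1],C=c[2]); P=cloud(c,d)
# row/col height profiles through the drawer
for y in(.40,.43,.46):
    k=(abs(P[...,1]-y)<.004)&(P[...,0]>.33)&(P[...,0]<.62); x,z=P[k][:,0],P[k][:,2]
    print("y",y,[(round(a,3),round(float(np.median(z[abs(x-a)<.004])),3)) for a in np.arange(.36,.62,.008) if (abs(x-a)<.004).any()])
for x0 in(.43,.47,.51):
    k=(abs(P[...,0]-x0)<.004)&(P[...,1]>.31)&(P[...,1]<.56); y,z=P[k][:,1],P[k][:,2]
    print("x",x0,[(round(a,3),round(float(np.median(z[abs(y-a)<.003])),3)) for a in np.arange(.32,.56,.006) if (abs(y-a)<.003).any()])
E
```

```text
[0.4731 0.4305 0.1984] [ 0.033  3.14  -0.   ] 4.575
y 0.4 [(np.float64(0.36), 0.001), (np.float64(0.368), 0.001), (np.float64(0.376), 0.001), (np.float64(0.384), 0.061), (np.float64(0.392), 0.063), (np.float64(0.4), 0.062), (np.float64(0.408), 0.024), (np.float64(0.416), 0.023), (np.float64(0.424), 0.023), (np.float64(0.432), 0.023), (np.float64(0.44), 0.295), (np.float64(0.448), 0.31), (np.float64(0.456), 0.3), (np.float64(0.464), 0.023), (np.float64(0.472), 0.023), (np.float64(0.48), 0.023), (np.float64(0.488), 0.023), (np.float64(0.496), 0.023), (np.float64(0.504), 0.023), (np.float64(0.512), 0.023), (np.float64(0.52), 0.023), (np.float64(0.528), 0.022), (np.float64(0.584), 0.076)]
y 0.43 [(np.float64(0.36), 0.001), (np.float64(0.368), 0.001), (np.float64(0.376), 0.001), (np.float64(0.384), 0.001), (np.float64(0.392), 0.063), (np.float64(0.4), 0.358), (np.float64(0.408), 0.053), (np.float64(0.416), 0.2), (np.float64(0.424), 0.202), (np.float64(0.432), 0.202), (np.float64(0.44), 0.202), (np.float64(0.448), 0.31), (np.float64(0.456), 0.293), (np.float64(0.464), 0.201), (np.float64(0
[... 3018 characters left out ...]
, 0.023), (np.float64(0.38), 0.023), (np.float64(0.386), 0.023), (np.float64(0.392), 0.023), (np.float64(0.398), 0.023), (np.float64(0.404), 0.022), (np.float64(0.41), 0.023), (np.float64(0.416), 0.198), (np.float64(0.452), 0.023), (np.float64(0.458), 0.023), (np.float64(0.464), 0.022), (np.float64(0.47), 0.023), (np.float64(0.476), 0.023), (np.float64(0.482), 0.023), (np.float64(0.488), 0.023), (np.float64(0.494), 0.023), (np.float64(0.5), 0.023), (np.float64(0.506), 0.023), (np.float64(0.512), 0.042), (np.float64(0.518), 0.054), (np.float64(0.53), 0.002), (np.float64(0.536), 0.001), (np.float64(0.542), 0.0), (np.float64(0.548), 0.001), (np.float64(0.554), 0.001), (np.float64(0.56), 0.001)]
```

View pics/w2.png

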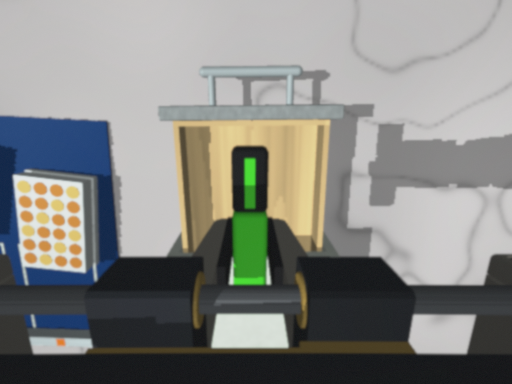

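The marker is held lengthwise, cap end at (250,150) toward the drawer front. The drawer interior spans columns 180–325. By depth, the floor is at z 22 mm, y 0.356–0.512, with the front wall at x 0.405. It fits, so I lower it.

Emit:
{"api": "servo_tool", "payload": {
  "plan": [
    [0, 0, 0, -0.01, 0.003, 0.05, 0.005],
    [0, 0, 0, -0.01, 0.003, 0.1, 0.005],
    [0, 0, 0, -0.01, 0.003, 0.135, 0.005],
    [0, 0, 0, -0.01, 0.003, 0.15, 0.005],
    [0, 0, 0, -0.01, 0.003, 0.158, 0.005],
    [0, 0, 0, -0.01, 0.003, 0.161, 0.005],
    [0, 0, 0, -0.01, 0.003, 0.161, 0.005]
  ]
}}

```text
time_s: 5.5
tcp_pos: [0.484, 0.4335, 0.0379]
ee_rot: [0.035, 3.14, 0.002]
ft_force: [-0.3, -0.2, -0.1]
gripper_width: 0.239
finger_force: 30.0
```

Emit:
{"api": "servo_tool", "payload": {
  "plan": [
    [0, 0, 0, 0, 0, 0, 0.05],
    [0, 0, 0, 0, 0, 0, 0.05],
    [0, 0, 0, 0, 0, 0, 0.05],
    [0, 0, 0, 0, 0, -0.02, 0.05],
    [0, 0, 0, 0, 0, -0.08, 0.0915],
    [0, 0, 0, 0, 0, -0.14, 0.0915],
    [0, 0, 0, 0, 0, -0.16, 0.0915],
    [0, 0, 0, 0, 0, -0.16, 0.0915]
  ]
}}

```text
time_s: 6.5
tcp_pos: [0.4841, 0.4337, 0.1991]
ee_rot: [0.035, 3.138, 0.004]
ft_force: [-0.3, 0.1, -0.9]
gripper_width: 0.961
finger_force: 0.0
```

```bash
sed -i 's/^yaw=.*/yaw=np.deg2rad(-4.05); MO=np.array([.5494,.0312]); MR=np.array([[np.cos(yaw),-np.sin(yaw)],[np.sin(yaw),np.cos(yaw)]])/' h.py; python3 - <<'E'
from h import *
c,im,d=snap("wrist","w3.png"); P=cloud(c,d)
H,S,V=cv2.split(cv2.cvtColor(im,cv2.COLOR_RGB2HSV)); g=(H>45)&(H<75)&(S>120)&(V>60)
q=P[g]; print("green",g.sum(),np.percentile(q,[2,50,98],axis=0).round(3).tolist())
o=arm.get_obs();print(o["tcp_pos"],o["ee_rot"],o["time_s"],o["ft_force"])
c,im,d=snap("top","t3.png")
for p in plates(c,im): print("plate",np.round(p[0],4),np.round(p[1],4),round(p[2],2),"mat",((np.array(p[0])-MO)@MR).round(4))
E
```

```text
green 1145 [[0.434, 0.423, 0.037], [0.491, 0.434, 0.039], [0.533, 0.443, 0.041]]
[0.48292782 0.43296964 0.19632782] [-3.52544100e-02 -3.14113429e+00  3.42654536e-04] 6.55 [-0.56315327 -0.48087533 -0.44096167]
```

The marker lies on the drawer floor (its top reads 38–39 mm, 22 + 16 mm expected). Next are the plates.

Emit:
{"api": "servo_tool", "payload": {
  "plan": [
    [0, 0, 0, 0, -0.04, -0.03, 0.0915],
    [0, 0, 0.89, -0.105, -0.392, -0.03, 0.0915],
    [0, 0, 0.89, -0.105, -0.392, -0.03, 0.0915],
    [0, 0, 0.89, -0.105, -0.392, -0.03, 0.0915],
    [0, 0, 0.89, -0.105, -0.392, -0.03, 0.0915],
    [0, 0, 0.89, -0.105, -0.392, -0.03, 0.0915],
    [0, 0, 0.89, -0.105, -0.392, -0.03, 0.0915],
    [0, 0, 0.89, -0.105, -0.392, -0.03, 0.0915]
  ]
}}

```text
time_s: 7.6
tcp_pos: [0.5786, 0.0356, 0.2236]
ee_rot: [-0.238, -3.128, 0.0]
ft_force: [0.4, 1.3, -0.3]
gripper_width: 0.996
finger_force: 0.0
```

```bash
cat >> h.py <<'E'
def plates2(c,im,dep,zt=0.034):
    P=cloud(c,dep); M=(P[...,:2]-MO)@MR
    # top faces by height (upper edge well above flange), sub-pixel enough
    m=((P[...,2]>.028)&(P[...,2]<.041)&(abs(M[...,1])<.21)&(M[...,0]>-.2)&(M[...,0]<.155)).astype(np.uint8)
    m=cv2.morphologyEx(m,cv2.MORPH_CLOSE,np.ones((3,3))); m=cv2.morphologyEx(m,cv2.MORPH_OPEN,np.ones((5,5)))
    out=[]
    for k in cv2.findContours(m,cv2.RETR_EXTERNAL,cv2.CHAIN_APPROX_NONE)[0]:
        if cv2.contourArea(k)<1500: continue
        q=onz(c,k[:,0],zt)[:,:2]; out.append(ang(cv2.minAreaRect(q.astype(np.float32))))
    return sorted(out,key=lambda p:-p[0][1])
def show(L):
    for p in L: print("plate",np.round(p[0],4),np.round(p[1],4),"world deg",round(p[2],2),"mat",((np.array(p[0])-MO)@MR).round(4),"rel",round(p[2]+4.05,2))
def pose():
    o=arm.get_obs(); r=o["ee_rot"]; A=R.from_rotvec(r).as_matrix(); print("tcp",o["tcp_pos"].round(4),"toolx deg",np.rad2deg(np.arctan2(A[1,0],A[0,0])).round(2),"tiltz",A[:,2].round(4),"t",o["time_s"],"F",o["ft_force"].round(1)); return o["tcp_pos"],A
E
python3 - <<'E'
from h import *
pose(); c,im,d=snap("wrist","w4.png"); show(plates2(c,im,d)); show(plates(c,im))
E
```

```text
tcp [0.5786 0.0356 0.2236] toolx deg 171.29 tiltz [-5.e-03  1.e-04 -1.e+00] t 7.6 F [ 0.4  1.3 -0.3]
plate [0.5262 0.1769] [0.1227 0.0847] world deg -8.78 mat [-0.0334  0.1437] rel -4.73
plate [0.4793 0.0472] [0.1234 0.0818] world deg -18.09 mat [-0.071  0.011] rel -14.04
plate [ 0.4563 -0.1078] [0.1246 0.0844] world deg -13.32 mat [-0.0831 -0.1453] rel -9.27
plate [0.5263 0.1737] [0.1241 0.0906] world deg -8.78 mat [-0.0331  0.1405] rel -4.73
plate [ 0.4564 -0.1142] [0.1271 0.0919] world deg -13.0 mat [-0.0825 -0.1516] rel -8.95
plate [0.4794 0.0468] [0.1251 0.0828] world deg -18.17 mat [-0.0709  0.0106] rel -14.12
plate [0.3915 0.0298] [0.3778 0.0357] world deg 81.71 mat [-0.1574 -0.0126] rel 85.76
```

View pics/w4.png

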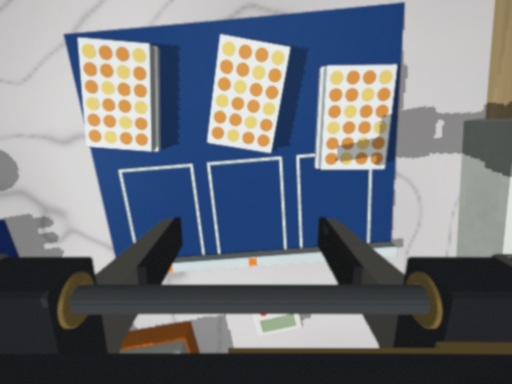

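The wrist view shows all three plates on the mat: c at (120,95), b at (250,95), a at (357,118), and the bays clear. I start with plate a.

Emit:
{"api": "servo_tool", "payload": {
  "plan": [
    [0, 0, 0, 0.035, 0.055, 0, 0.0915],
    [0, 0, 0, 0.06, 0.11, 0.05, 0.0915],
    [0, 0, 0, 0.0735, 0.133, 0.11, 0.0915],
    [0, 0, 0, 0.0735, 0.133, 0.14, 0.0915],
    [0, 0, 0, 0.0735, 0.133, 0.14, 0.0915],
    [0, 0, 0, 0.0735, 0.133, 0.14, 0.0915]
  ]
}}

```text
time_s: 8.4
tcp_pos: [0.5267, 0.1817, 0.088]
ee_rot: [0.229, 3.132, 0.0]
ft_force: [1.4, -0.3, -0.1]
gripper_width: 0.997
finger_force: 0.0
```

```bash
python3 - <<'E'
from h import *
pose(); c,im,d=snap("wrist","w5.png"); show(plates2(c,im,d))
P=cloud(c,d); print(np.unique((P[...,2]>.028)&(P[...,2]<.041),return_counts=True))
E
```

```text
tcp [0.5267 0.1817 0.088 ] toolx deg 171.64 tiltz [ 1.5e-03  2.0e-04 -1.0e+00] t 8.4 F [ 1.4 -0.3 -0.1]
plate [0.5263 0.1777] [0.1234 0.0818] world deg -8.27 mat [-0.0334  0.1445] rel -4.22
plate [0.4791 0.0483] [0.1241 0.085 ] world deg -18.1 mat [-0.0713  0.0121] rel -14.05
(array([False,  True]), array([162625,  33983]))
```

View pics/w5.png

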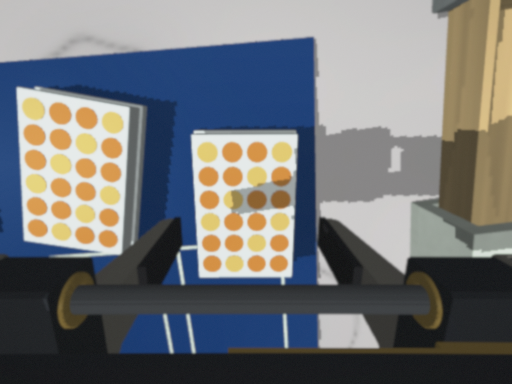

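Plate a is fully visible, corners about (193,133)–(297,277). It measures 123 x 82 mm as expected and sits 4 mm to the right (−y) of the TCP. I correct for that, lower and grip.

Emit:
{"api": "servo_tool", "payload": {
  "plan": [
    [0, 0, 0, 0, -0.004, 0.02, 0.0915],
    [0, 0, 0, 0, -0.004, 0.038, 0.0915],
    [0, 0, 0, 0, -0.004, 0.05, 0.0915],
    [0, 0, 0, 0, -0.004, 0.058, 0.0915],
    [0, 0, 0, 0, -0.004, 0.06, 0.0915],
    [0, 0, 0, 0, -0.004, 0.06, 0.0915]
  ]
}}

```text
time_s: 9.2
tcp_pos: [0.5257, 0.1773, 0.0268]
ee_rot: [0.23, 3.133, 0.0]
ft_force: [0.3, -0.4, -0.2]
gripper_width: 0.996
finger_force: 0.0
```

Emit:
{"api": "servo_tool", "payload": {
  "plan": [
    [0, 0, 0, 0, 0, 0, 0.088],
    [0, 0, 0, 0, 0, 0, 0.084],
    [0, 0, 0, 0, 0, 0, 0.078],
    [0, 0, 0, 0, 0, 0, 0.078]
  ]
}}

```text
time_s: 9.7
tcp_pos: [0.5258, 0.1773, 0.0269]
ee_rot: [0.23, 3.133, 0.0]
ft_force: [-0.7, 0.7, 2.4]
gripper_width: 0.891
finger_force: 30.0
```

Emit:
{"api": "servo_tool", "payload": {
  "plan": [
    [0, 0, -0.05, -0.01, -0.001, 0, 0.078],
    [0, 0, -0.13, -0.028, -0.0025, 0, 0.078],
    [0, 0, -0.22, -0.048, -0.0043, 0, 0.078],
    [0, 0, -0.31, -0.068, -0.006, 0, 0.078],
    [0, 0, -0.4, -0.088, -0.0078, 0, 0.078],
    [0, 0, -0.48, -0.106, -0.0095, 0, 0.078],
    [0, 0, -0.53, -0.1168, -0.0104, 0, 0.078],
    [0, 0, -0.53, -0.1168, -0.0104, 0, 0.078]
  ]
}}

```text
time_s: 10.7
tcp_pos: [0.6408, 0.1494, 0.027]
ee_rot: [0.115, 3.137, -0.0]
ft_force: [1.9, -1.3, 1.7]
gripper_width: 0.892
finger_force: 30.0
```

```bash
python3 - <<'E'
from h import *
pose(); c,im,d=snap("wrist","w6.png"); show(plates2(c,im,d))
c,im,d=snap("top","t6.png"); P=cloud(c,d); show(plates2(c,im,d))
E
```

```text
tcp [0.6408 0.1494 0.027 ] toolx deg 175.81 tiltz [ 2.3e-03 -3.0e-04 -1.0e+00] t 10.7 F [ 1.9 -1.3  1.7]
plate [0.6242 0.1506] [0.1068 0.0899] world deg 85.76 mat [0.0661 0.1244] rel 89.81
plate [0.6976 0.1453] [0.0816 0.0111] world deg 85.74 mat [0.1398 0.1243] rel 89.79
plate [0.5229 0.0563] [0.0469 0.0447] world deg -18.03 mat [-0.0282  0.0231] rel -13.98
```

Emit:
{"api": "servo_tool", "payload": {
  "plan": [
    [0, 0, -0.01, -0.001, 0.0005, 0, 0.078],
    [0, 0, -0.01, -0.002, 0.0007, 0, 0.078],
    [0, 0, -0.01, -0.003, 0.0007, 0, 0.078],
    [0, 0, -0.01, -0.003, 0.0007, 0, 0.078]
  ]
}}

```text
time_s: 11.3
tcp_pos: [0.6412, 0.1502, 0.027]
ee_rot: [-0.111, -3.136, 0.001]
ft_force: [-5.3, -2.8, 8.4]
gripper_width: 0.886
finger_force: 30.0
```

Emit:
{"api": "servo_tool", "payload": {
  "plan": [
    [0, 0, 0, -0.0007, 0, 0, 0.078],
    [0, 0, 0, -0.0015, 0, 0, 0.078],
    [0, 0, 0, -0.0015, 0, 0, 0.078]
  ]
}}

```text
time_s: 11.68
tcp_pos: [0.6424, 0.1505, 0.0269]
ee_rot: [-0.111, -3.136, 0.001]
ft_force: [-6.1, -1.9, 8.6]
gripper_width: 0.889
finger_force: 30.0
```

```bash
cat > edge.py <<'E'
from h import *
def edges(fn=None,ylo=-.2,yhi=.2,yc=None):
    pose(); c,im,d=snap("wrist",fn); P=cloud(c,d); M=(P[...,:2]-MO)@MR
    m=((P[...,2]>.029)&(P[...,2]<.041)); 
    res=[]
    for y in np.arange(yc-.03,yc+.031,.012):
        k=m&(abs(M[...,1]-y)<.002)&(M[...,0]<.18)&(M[...,0]>-.2)
        v,u=np.nonzero(k); W=(onz(c,np.c_[u,v],.034)[:,:2]-MO)@MR
        # rail top (z .022): colour-free, by height
        k2=(abs(P[...,2]-.022)<.004)&(abs(M[...,1]-y)<.002)&(M[...,0]>.135)&(M[...,0]<.18)
        v,u=np.nonzero(k2); W2=(onz(c,np.c_[u,v],.022)[:,:2]-MO)@MR if len(u) else np.zeros((0,2))
        res.append((round(y,3),W[:,0].min().round(4) if len(W) else None,W[:,0].max().round(4) if len(W) else None,W2[:,0].min().round(4) if len(W2) else None,W2[:,0].max().round(4) if len(W2) else None))
    print("y, near, far, rail near, rail far"); [print([None if x is None else float(x) for x in r]) for r in res]
    return c,im,d
E
python3 -c "
from edge import *
c,im,d=edges('w7.png',yc=.125)
cv2.imwrite('pics/w7b.png',cv2.resize(im[:,80:420,::-1],(680,768),interpolation=cv2.INTER_CUBIC)[:600])"
```

```text
tcp [0.6424 0.1505 0.0269] toolx deg 175.96 tiltz [-3.7e-03 -2.0e-04 -1.0e+00] t 11.675 F [-6.1 -1.9  8.6]
y, near, far, rail near, rail far
[0.095, 0.0228, 0.1473, 0.1587, 0.1648]
[0.107, 0.0228, 0.1473, 0.1588, 0.1648]
[0.119, 0.0228, 0.1473, 0.1588, 0.1648]
[0.131, 0.0228, 0.1473, 0.1588, 0.1648]
[0.143, 0.0228, 0.1473, 0.1588, 0.1649]
[0.155, 0.0228, 0.1473, 0.1588, 0.1648]
```

View pics/w7.png

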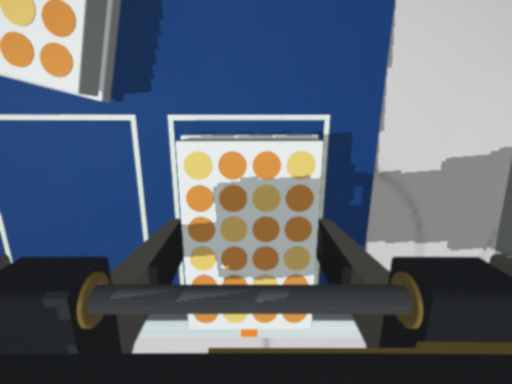

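The plate is inside the left bay outline with its near edge at row 140 (bay front line at row 117). The orange mark at (249,333) is centred on the plate. Its far edge still reads about 1 mm from the rail, so I push a little more.

Emit:
{"api": "servo_tool", "payload": {
  "plan": [
    [0, 0, 0, -0.0007, 0, 0, 0.078],
    [0, 0, 0, -0.0015, 0, 0, 0.078],
    [0, 0, 0, -0.0015, 0, 0, 0.078]
  ]
}}

```text
time_s: 12.1
tcp_pos: [0.6433, 0.1506, 0.027]
ee_rot: [-0.111, -3.135, 0.0]
ft_force: [-7.6, -1.0, 9.7]
gripper_width: 0.89
finger_force: 30.0
```

Emit:
{"api": "servo_tool", "payload": {
  "plan": [
    [0, 0, 0, -0.0007, 0, 0, 0.078],
    [0, 0, 0, -0.0015, 0, 0, 0.078],
    [0, 0, 0, -0.0015, 0, 0, 0.078]
  ]
}}

```text
time_s: 12.48
tcp_pos: [0.6434, 0.1506, 0.027]
ee_rot: [-0.11, -3.131, 0.0]
ft_force: [-13.3, -0.7, 14.9]
gripper_width: 0.888
finger_force: 30.0
```

```bash
python3 -c "
from edge import *
edges('w8.png',yc=.125)"
```

```text
tcp [0.6434 0.1506 0.027 ] toolx deg 175.96 tiltz [-0.0086  0.     -1.    ] t 12.475 F [-13.3  -0.7  14.9]
y, near, far, rail near, rail far
[0.095, 0.0239, 0.148, 0.1594, 0.1645]
[0.107, 0.0239, 0.148, 0.1594, 0.1646]
[0.119, 0.0239, 0.1481, 0.1594, 0.1646]
[0.131, 0.0239, 0.1481, 0.1594, 0.1646]
[0.143, 0.0239, 0.1481, 0.1594, 0.1646]
[0.155, 0.0233, 0.1481, 0.1594, 0.1646]
```

Emit:
{"api": "servo_tool", "payload": {
  "plan": [
    [0, 0, 0, 0.001, 0, 0, 0.078],
    [0, 0, 0, 0.001, 0, 0, 0.084],
    [0, 0, 0, 0.001, 0, 0, 0.09],
    [0, 0, 0, 0.001, 0, 0, 0.0915],
    [0, 0, 0, 0.001, 0, 0, 0.0915],
    [0, 0, 0, 0.001, 0, -0.02, 0.0915],
    [0, 0, 0, 0.001, 0, -0.06, 0.0915],
    [0, 0, 0, 0.001, 0, -0.06, 0.0915]
  ]
}}

```text
time_s: 13.52
tcp_pos: [0.6497, 0.1503, 0.0925]
ee_rot: [0.112, 3.13, 0.001]
ft_force: [-0.0, 0.4, 0.1]
gripper_width: 0.993
finger_force: 0.0
```

```bash
python3 -c "
from edge import *
c,im,d=edges('w9.png',yc=.125); show(plates2(c,im,d))"
```

```text
tcp [0.6497 0.1503 0.0925] toolx deg 175.91 tiltz [ 9.8e-03  5.0e-04 -1.0e+00] t 13.525 F [-0.   0.4  0.1]
y, near, far, rail near, rail far
[0.095, 0.0241, 0.1469, 0.1551, 0.1637]
[0.107, 0.0241, 0.1469, 0.1551, 0.1637]
[0.119, 0.0241, 0.147, 0.1552, 0.1638]
[0.131, 0.0241, 0.147, 0.1552, 0.1638]
[0.143, 0.0241, 0.147, 0.1552, 0.1638]
[0.155, 0.0241, 0.147, 0.1553, 0.1639]
plate [0.6436 0.1506] [0.1231 0.0818] world deg -3.96 mat [0.0856 0.1257] rel 0.09
plate [0.5102 0.0386] [0.0852 0.0606] world deg 72.45 mat [-0.0397  0.0046] rel 76.5
```

Emit:
{"api": "servo_tool", "payload": {
  "plan": [
    [0, 0, 0.4, 0.05, -0.036, -0.01, 0.0915],
    [0, 0, 0.9, 0.1, -0.072, -0.01, 0.0915],
    [0, 0, 1.4, 0.14, -0.1, 0, 0.0915],
    [0, 0, 1.757, 0.1594, -0.114, 0, 0.0915],
    [0, 0, 1.757, 0.1594, -0.114, 0, 0.0915],
    [0, 0, 1.757, 0.1594, -0.114, 0, 0.0915]
  ]
}}

```text
time_s: 14.32
tcp_pos: [0.4797, 0.0479, 0.0867]
ee_rot: [0.494, 3.102, 0.0]
ft_force: [0.4, -0.0, 0.4]
gripper_width: 0.999
finger_force: 0.0
```

```bash
cat >> h.py <<'E'
def rel(x,y,z,deg,dz=0):
    t,A=pose(); D=A.T@(np.array([x,y,z])-t); a=np.rad2deg(np.arctan2(A[1,0],A[0,0])); tgt=deg+180 if deg<90 else deg
    print("shift",D.round(4),"turn",round(-(((tgt-a)+180)%360-180)/8,3))
def bay(x,y): return MO+MR@np.array([x,y])
E
python3 -c "
from h import *
pose();c,im,d=snap('wrist','w10.png'); L=plates2(c,im,d); show(L)
p=min(L,key=lambda p:np.hypot(p[0][0]-.479,p[0][1]-.048)); rel(p[0][0],p[0][1],.028,p[2])"
```

```text
tcp [0.4797 0.0479 0.0867] toolx deg 161.89 tiltz [ 8.e-04  1.e-04 -1.e+00] t 14.325 F [ 0.4 -0.   0.4]
plate [0.4787 0.0471] [0.1232 0.0818] world deg -18.12 mat [-0.0717  0.0109] rel -14.07
plate [ 0.4407 -0.1037] [0.093  0.0867] world deg -12.87 mat [-0.0989 -0.1423] rel -8.82
tcp [0.4799 0.048  0.0868] toolx deg 161.91 tiltz [ 8.e-04  0.e+00 -1.e+00] t 14.375 F [-0.4 -0.1  0.1]
shift [ 0.0009 -0.0012  0.0588] turn 0.003
```

Emit:
{"api": "servo_tool", "payload": {
  "plan": [
    [0, 0, 0, 0.001, -0.001, 0.02, 0.0915],
    [0, 0, 0, 0.001, -0.001, 0.038, 0.0915],
    [0, 0, 0, 0.001, -0.001, 0.05, 0.0915],
    [0, 0, 0, 0.001, -0.001, 0.057, 0.0915],
    [0, 0, 0, 0.001, -0.001, 0.059, 0.0915],
    [0, 0, 0, 0.001, -0.001, 0.059, 0.0915]
  ]
}}

```text
time_s: 15.12
tcp_pos: [0.4781, 0.0471, 0.0279]
ee_rot: [0.495, 3.102, 0.0]
ft_force: [-0.4, 0.6, 0.5]
gripper_width: 0.993
finger_force: 0.0
```

Emit:
{"api": "servo_tool", "payload": {
  "plan": [
    [0, 0, 0, 0, 0, 0, 0.088],
    [0, 0, 0, 0, 0, 0, 0.084],
    [0, 0, 0, 0, 0, 0, 0.078],
    [0, 0, 0, 0, 0, 0, 0.078]
  ]
}}

```text
time_s: 15.62
tcp_pos: [0.478, 0.0471, 0.0279]
ee_rot: [0.495, 3.102, 0.0]
ft_force: [-0.8, 1.4, 2.2]
gripper_width: 0.89
finger_force: 30.0
```

```bash
python3 -c "
from h import *
b=bay(.0825,-.0003); print(b); rel(b[0],b[1],.027,-4.05)"
```

```text
[0.63167279 0.02507402]
tcp [0.478  0.0471 0.0279] toolx deg 161.85 tiltz [ 6.e-04 -0.e+00 -1.e+00] t 15.625 F [-0.8  1.4  2.2]
shift [-0.1529  0.027   0.001 ] turn -1.762
```

Emit:
{"api": "servo_tool", "payload": {
  "plan": [
    [0, 0, -0.12, -0.01, 0.002, 0, 0.078],
    [0, 0, -0.38, -0.033, 0.006, 0, 0.078],
    [0, 0, -0.7, -0.06, 0.0106, 0, 0.078],
    [0, 0, -1.02, -0.088, 0.0156, 0, 0.078],
    [0, 0, -1.35, -0.116, 0.0205, 0, 0.078],
    [0, 0, -1.6, -0.138, 0.0245, 0, 0.078],
    [0, 0, -1.76, -0.1529, 0.027, 0, 0.078],
    [0, 0, -1.76, -0.1529, 0.027, 0, 0.078]
  ]
}}

```text
time_s: 16.62
tcp_pos: [0.6327, 0.0248, 0.0279]
ee_rot: [0.112, 3.138, -0.001]
ft_force: [2.7, -0.5, 1.8]
gripper_width: 0.889
finger_force: 30.0
```

```bash
python3 -c "
from edge import *
edges('w11.png',yc=0)
b=bay(.0862,0); rel(b[0],b[1],.027,-4.05)"
```

```text
tcp [0.6327 0.0248 0.0279] toolx deg 175.93 tiltz [ 2.e-03 -5.e-04 -1.e+00] t 16.625 F [ 2.7 -0.5  1.8]
y, near, far, rail near, rail far
[-0.03, 0.0225, 0.1467, 0.1583, 0.1653]
[-0.018, 0.0225, 0.1468, 0.1583, 0.1653]
[-0.006, 0.0225, 0.146, 0.1575, 0.1653]
[0.006, 0.0226, 0.1468, 0.1575, 0.1654]
[0.018, 0.0226, 0.1468, 0.1584, 0.1654]
[0.03, 0.0226, 0.1468, 0.1584, 0.1654]
tcp [0.6322 0.0249 0.0278] toolx deg 175.92 tiltz [ 1.7e-03 -5.0e-04 -1.0e+00] t 16.675 F [ 1.4 -0.1  1. ]
shift [-0.0032  0.0004  0.0009] turn -0.003
```

Emit:
{"api": "servo_tool", "payload": {
  "plan": [
    [0, 0, 0, -0.001, 0.0003, 0, 0.078],
    [0, 0, 0, -0.002, 0.0003, 0, 0.078],
    [0, 0, 0, -0.003, 0.0003, 0, 0.078],
    [0, 0, 0, -0.004, 0.0003, 0, 0.078],
    [0, 0, 0, -0.0045, 0.0003, 0, 0.078],
    [0, 0, 0, -0.0045, 0.0003, 0, 0.078]
  ]
}}

```text
time_s: 17.42
tcp_pos: [0.634, 0.0253, 0.0278]
ee_rot: [-0.111, -3.136, 0.0]
ft_force: [-6.6, -0.9, 8.3]
gripper_width: 0.887
finger_force: 30.0
```

Emit:
{"api": "servo_tool", "payload": {
  "plan": [
    [0, 0, 0, -0.0007, 0, 0, 0.078],
    [0, 0, 0, -0.0015, 0, 0, 0.078],
    [0, 0, 0, -0.0015, 0, 0, 0.078]
  ]
}}

```text
time_s: 17.8
tcp_pos: [0.6341, 0.0253, 0.0278]
ee_rot: [-0.111, -3.132, 0.0]
ft_force: [-11.5, -0.0, 13.5]
gripper_width: 0.892
finger_force: 30.0
```

```bash
python3 -c "
from edge import *
edges('w12.png',yc=0)"
```

```text
tcp [0.6341 0.0253 0.0278] toolx deg 175.94 tiltz [-7.8e-03  2.0e-04 -1.0e+00] t 17.8 F [-11.5  -0.   13.5]
y, near, far, rail near, rail far
[-0.03, 0.024, 0.1483, 0.1597, 0.1649]
[-0.018, 0.024, 0.1484, 0.1598, 0.1649]
[-0.006, 0.024, 0.1484, 0.1598, 0.165]
[0.006, 0.024, 0.1484, 0.1598, 0.165]
[0.018, 0.0235, 0.1484, 0.1598, 0.165]
[0.03, 0.024, 0.1484, 0.1598, 0.165]
```

Emit:
{"api": "servo_tool", "payload": {
  "plan": [
    [0, 0, 0, 0.001, 0, 0, 0.078],
    [0, 0, 0, 0.001, 0, 0, 0.084],
    [0, 0, 0, 0.001, 0, 0, 0.09],
    [0, 0, 0, 0.001, 0, 0, 0.0915],
    [0, 0, 0, 0.001, 0, 0, 0.0915],
    [0, 0, 0, 0.001, 0, -0.02, 0.0915],
    [0, 0, 0, 0.001, 0, -0.06, 0.0915],
    [0, 0, 0, 0.001, 0, -0.06, 0.0915]
  ]
}}

```text
time_s: 18.85
tcp_pos: [0.64, 0.0246, 0.0933]
ee_rot: [0.111, 3.13, -0.002]
ft_force: [1.1, 0.0, 0.8]
gripper_width: 0.994
finger_force: 0.0
```

```bash
python3 -c "
from edge import *
c,im,d=edges('w13.png',yc=0); show(plates2(c,im,d)); rel(.456,-.1087,.088,-13.2)"
```

```text
tcp [0.64   0.0246 0.0933] toolx deg 175.94 tiltz [ 0.0094 -0.0014 -1.    ] t 18.85 F [1.1 0.  0.8]
y, near, far, rail near, rail far
[-0.03, 0.024, 0.1475, 0.1558, 0.1644]
[-0.018, 0.024, 0.1475, 0.1558, 0.1644]
[-0.006, 0.024, 0.1475, 0.1558, 0.1645]
[0.006, 0.024, 0.1476, 0.1558, 0.1645]
[0.018, 0.024, 0.1476, 0.1558, 0.1645]
[0.03, 0.024, 0.1476, 0.1558, 0.1645]
plate [0.6438 0.1493] [0.1234 0.0847] world deg -4.0 mat [0.0858 0.1245] rel 0.05
plate [0.635  0.0253] [0.1236 0.0818] world deg -4.06 mat [0.0858 0.0001] rel -0.01
plate [ 0.4965 -0.1084] [0.0687 0.0467] world deg 76.73 mat [-0.0429 -0.143 ] rel 80.78
tcp [0.6384 0.0248 0.0909] toolx deg 175.94 tiltz [ 5.4e-03 -8.0e-04 -1.0e+00] t 18.9 F [-0.3  0.6 -0.6]
shift [ 0.1725 -0.1461  0.002 ] turn 1.142
```

Plate b is flush and at y = 0.1 mm. Next is plate c.

Emit:
{"api": "servo_tool", "payload": {
  "plan": [
    [0, 0, 0.3, 0.04, -0.034, -0.01, 0.0915],
    [0, 0, 0.6, 0.085, -0.072, -0.01, 0.0915],
    [0, 0, 0.9, 0.13, -0.11, 0, 0.0915],
    [0, 0, 1.142, 0.16, -0.136, 0, 0.0915],
    [0, 0, 1.142, 0.172, -0.146, 0, 0.0915],
    [0, 0, 1.142, 0.172, -0.146, 0, 0.0915],
    [0, 0, 1.142, 0.172, -0.146, 0, 0.0915]
  ]
}}

```text
time_s: 19.77
tcp_pos: [0.4555, -0.108, 0.0879]
ee_rot: [0.36, 3.12, 0.0]
ft_force: [-0.5, -0.1, -0.3]
gripper_width: 0.997
finger_force: 0.0
```

```bash
python3 -c "
from h import *
c,im,d=snap('wrist','w14.png'); L=plates2(c,im,d); show(L)
p=min(L,key=lambda p:np.hypot(p[0][0]-.456,p[0][1]+.109)); rel(p[0][0],p[0][1],.028,p[2])"
```

```text
plate [ 0.4558 -0.1092] [0.1242 0.0818] world deg -13.04 mat [-0.0834 -0.1466] rel -8.99
tcp [ 0.4555 -0.1079  0.0878] toolx deg 166.88 tiltz [ 7.e-04 -0.e+00 -1.e+00] t 19.825 F [-0.1  0.2  0.8]
shift [-0.0006 -0.0012  0.0598] turn -0.011
```

Emit:
{"api": "servo_tool", "payload": {
  "plan": [
    [0, 0, 0, -0.001, -0.001, 0.02, 0.0915],
    [0, 0, 0, -0.001, -0.001, 0.038, 0.0915],
    [0, 0, 0, -0.001, -0.001, 0.05, 0.0915],
    [0, 0, 0, -0.001, -0.001, 0.057, 0.0915],
    [0, 0, 0, -0.001, -0.001, 0.06, 0.0915],
    [0, 0, 0, -0.001, -0.001, 0.06, 0.0915]
  ]
}}

```text
time_s: 20.58
tcp_pos: [0.4555, -0.1097, 0.0278]
ee_rot: [0.361, 3.12, -0.0]
ft_force: [0.9, -0.0, -0.2]
gripper_width: 0.994
finger_force: 0.0
```

Emit:
{"api": "servo_tool", "payload": {
  "plan": [
    [0, 0, 0, 0, 0, 0, 0.088],
    [0, 0, 0, 0, 0, 0, 0.084],
    [0, 0, 0, 0, 0, 0, 0.078],
    [0, 0, 0, 0, 0, 0, 0.078]
  ]
}}

```text
time_s: 21.08
tcp_pos: [0.4555, -0.1096, 0.0279]
ee_rot: [0.361, 3.12, 0.0]
ft_force: [0.6, 1.2, 3.1]
gripper_width: 0.889
finger_force: 30.0
```

```bash
python3 -c "
from h import *
b=bay(.0825,-.1253); print(b); rel(b[0],b[1],.027,-4.05)"
```

```text
[ 0.62284442 -0.09961383]
tcp [ 0.4555 -0.1096  0.0279] toolx deg 166.8 tiltz [ 5.e-04 -0.e+00 -1.e+00] t 21.075 F [0.6 1.2 3.1]
shift [-0.1607  0.048   0.001 ] turn -1.144
```

Emit:
{"api": "servo_tool", "payload": {
  "plan": [
    [0, 0, -0.08, -0.011, 0.0033, 0, 0.078],
    [0, 0, -0.25, -0.035, 0.0104, 0, 0.078],
    [0, 0, -0.46, -0.064, 0.019, 0, 0.078],
    [0, 0, -0.66, -0.093, 0.0278, 0, 0.078],
    [0, 0, -0.87, -0.122, 0.0365, 0, 0.078],
    [0, 0, -1.04, -0.146, 0.0436, 0, 0.078],
    [0, 0, -1.144, -0.1607, 0.048, 0, 0.078],
    [0, 0, -1.144, -0.1607, 0.048, 0, 0.078]
  ]
}}

```text
time_s: 22.08
tcp_pos: [0.6241, -0.0998, 0.0279]
ee_rot: [0.11, 3.137, -0.001]
ft_force: [0.9, 1.0, 1.7]
gripper_width: 0.889
finger_force: 30.0
```

```bash
python3 -c "
from edge import *
edges('w15.png',yc=-.125)
b=bay(.0862,-.1252); rel(b[0],b[1],.027,-4.05)"
```

```text
tcp [ 0.6241 -0.0998  0.0279] toolx deg 175.97 tiltz [ 2.3e-03 -8.0e-04 -1.0e+00] t 22.075 F [0.9 1.  1.7]
y, near, far, rail near, rail far
[-0.155, 0.0222, 0.1462, 0.1577, 0.1647]
[-0.143, 0.0222, 0.1462, 0.1568, 0.1647]
[-0.131, 0.0222, 0.1454, 0.1569, 0.1647]
[-0.119, 0.0222, 0.1454, 0.1569, 0.1647]
[-0.107, 0.0222, 0.1462, 0.1569, 0.1647]
[-0.095, 0.0217, 0.1462, 0.1577, 0.1647]
tcp [ 0.6236 -0.0997  0.0279] toolx deg 175.96 tiltz [ 2.1e-03 -7.0e-04 -1.0e+00] t 22.125 F [2.  0.3 1.2]
shift [-0.0029  0.0002  0.0009] turn 0.001
```

Emit:
{"api": "servo_tool", "payload": {
  "plan": [
    [0, 0, 0, -0.001, 0.0002, 0, 0.078],
    [0, 0, 0, -0.002, 0.0002, 0, 0.078],
    [0, 0, 0, -0.003, 0.0002, 0, 0.078],
    [0, 0, 0, -0.004, 0.0002, 0, 0.078],
    [0, 0, 0, -0.005, 0.0002, 0, 0.078],
    [0, 0, 0, -0.005, 0.0002, 0, 0.078]
  ]
}}

```text
time_s: 22.88
tcp_pos: [0.6259, -0.0997, 0.0279]
ee_rot: [-0.111, -3.136, -0.0]
ft_force: [-5.8, 0.3, 8.5]
gripper_width: 0.888
finger_force: 30.0
```

Emit:
{"api": "servo_tool", "payload": {
  "plan": [
    [0, 0, 0, -0.0007, 0, 0, 0.078],
    [0, 0, 0, -0.0015, 0, 0, 0.078],
    [0, 0, 0, -0.0015, 0, 0, 0.078]
  ]
}}

```text
time_s: 23.25
tcp_pos: [0.626, -0.0997, 0.0279]
ee_rot: [-0.111, -3.132, -0.001]
ft_force: [-10.8, 1.7, 13.3]
gripper_width: 0.888
finger_force: 30.0
```

```bash
python3 -c "
from edge import *
edges('w16.png',yc=-.125)"
```

```text
tcp [ 0.626  -0.0997  0.0279] toolx deg 175.95 tiltz [-7.4e-03  6.0e-04 -1.0e+00] t 23.25 F [-10.8   1.7  13.3]
y, near, far, rail near, rail far
[-0.155, 0.0236, 0.1483, 0.1597, 0.1649]
[-0.143, 0.0236, 0.1484, 0.1597, 0.1649]
[-0.131, 0.0236, 0.1476, 0.1589, 0.1649]
[-0.119, 0.0236, 0.1476, 0.1589, 0.1649]
[-0.107, 0.0237, 0.1484, 0.1598, 0.1649]
[-0.095, 0.0237, 0.1476, 0.1589, 0.1649]
```

Emit:
{"api": "servo_tool", "payload": {
  "plan": [
    [0, 0, 0, 0.001, 0, 0, 0.078],
    [0, 0, 0, 0.001, 0, 0, 0.084],
    [0, 0, 0, 0.001, 0, 0, 0.09],
    [0, 0, 0, 0.001, 0, 0, 0.0915],
    [0, 0, 0, 0.001, 0, 0, 0.0915],
    [0, 0, 0, 0.001, 0, -0.02, 0.0915],
    [0, 0, 0, 0.001, 0, -0.06, 0.0915],
    [0, 0, 0, 0.001, 0, -0.06, 0.0915]
  ]
}}

```text
time_s: 24.3
tcp_pos: [0.6315, -0.1009, 0.0933]
ee_rot: [0.111, 3.131, -0.005]
ft_force: [0.8, 0.6, 1.0]
gripper_width: 0.997
finger_force: 0.0
```

```bash
python3 -c "
from h import *
c,im,d=snap('wrist','w17.png'); show(plates2(c,im,d)); b=bay(.11,0); rel(b[0],b[1],.25,-4.05)"
```

```text
plate [0.6447 0.1054] [0.0957 0.0227] world deg 10.03 mat [0.0898 0.0808] rel 14.08
plate [0.6344 0.0239] [0.1229 0.0848] world deg -4.06 mat [ 0.0853 -0.0012] rel -0.01
plate [ 0.6257 -0.0997] [0.1233 0.0818] world deg -3.96 mat [ 0.0854 -0.1252] rel 0.09
tcp [ 0.63   -0.1004  0.0909] toolx deg 175.96 tiltz [ 0.0052 -0.0018 -1.    ] t 24.35 F [ 0.4  0.4 -0.9]
shift [-0.0211  0.1253 -0.1592] turn 0.001
```

Emit:
{"api": "servo_tool", "payload": {
  "plan": [
    [0, 0, 0, 0, 0, -0.05, 0.0915],
    [0, 0, 0, -0.03, 0.06, -0.1, 0.0915],
    [0, 0, 0, -0.05, 0.12, -0.155, 0.0915],
    [0, 0, 0, -0.06, 0.125, -0.175, 0.0915],
    [0, 0, 0, -0.06, 0.125, -0.175, 0.0915],
    [0, 0, 0, -0.06, 0.125, -0.175, 0.0915],
    [0, 0, 0, -0.06, 0.125, -0.175, 0.0915]
  ]
}}

```text
time_s: 25.22
tcp_pos: [0.6954, 0.0199, 0.2599]
ee_rot: [-0.113, -3.135, -0.0]
ft_force: [-0.2, 0.1, 0.3]
gripper_width: 0.992
finger_force: 0.0
```

```bash
python3 -c "
from h import *
pose();c,im,d=snap('wrist','w18.png'); show(plates2(c,im,d)); P=cloud(c,d)
H,S,V=cv2.split(cv2.cvtColor(im,cv2.COLOR_RGB2HSV))
m=((H>4)&(H<16)&(S>150)&(V>120)&(abs(P[...,2]-.022)<.005)).astype(np.uint8)
n,l,s,ce=cv2.connectedComponentsWithStats(m)
for i in range(1,n):
  if s[i,4]>8: print('orange',s[i,4],ce[i].round(1),((onz(c,ce[i],.022)[0,:2]-MO)@MR).round(4))
v,u=np.mgrid[:384,:512]; M=(onz(c,np.c_[u.ravel(),v.ravel()],.004).reshape(384,512,3)[...,:2]-MO)@MR
w=(V>140)&(S<90)&(abs(P[...,2]-.004)<.006)
for b in(-.1755,-.0745,-.0505,.0505,.0745,.1755):
  k=w&(abs(M[...,1]-b)<.006)&(M[...,0]>.02)&(M[...,0]<.14)
  if k.sum()>15: print('line',b,k.sum(),np.median(M[k][:,1]).round(4))
k=w&(abs(M[...,0]-.0105)<.006); print('front line x',np.median(M[k][:,0]).round(4))
c,im,d=snap('top','t18.png'); P=cloud(c,d); show(plates2(c,im,d))
H,S,V=cv2.split(cv2.cvtColor(im,cv2.COLOR_RGB2HSV)); g=(H>45)&(H<75)&(S>120)&(V>60)&(P[...,1]>.3)&(P[...,0]>.38)&(P[...,0]<.6)&(P[...,1]<.55)
print('green',g.sum(),np.percentile(P[g],[2,50,98],axis=0).round(3).tolist())
cv2.imwrite('pics/t18b.png',cv2.resize(im[90:250,80:420,::-1],(800,376),interpolation=cv2.INTER_CUBIC))
"
```

```text
tcp [0.6954 0.0199 0.2599] toolx deg 175.88 tiltz [-4.6e-03  5.0e-04 -1.0e+00] t 25.225 F [-0.2  0.1  0.3]
plate [0.6439 0.1498] [0.1222 0.0832] world deg -4.0 mat [0.0859 0.125 ] rel 0.05
plate [0.6348 0.0254] [0.1221 0.0818] world deg -4.05 mat [0.0856 0.0003] rel -0.0
plate [ 0.6259 -0.0984] [0.1219 0.0829] world deg -4.05 mat [ 0.0855 -0.1239] rel 0.0
orange 35 [165.8 177.5] [ 0.157  -0.1254]
orange 38 [250.2 177.6] [0.1573 0.0002]
orange 36 [334.5 177.5] [0.1575 0.1257]
line -0.1755 102 -0.1791
line -0.0505 300 -0.0503
line 0.0505 36 0.0448
line 0.0745 273 0.0749
line 0.1755 54 0.1798
front line x 0.0104
green 180 [[0.438, 0.42, 0.031], [0.496, 0.432, 0.037], [0.535, 0.443, 0.043]]
```

View pics/w18.png

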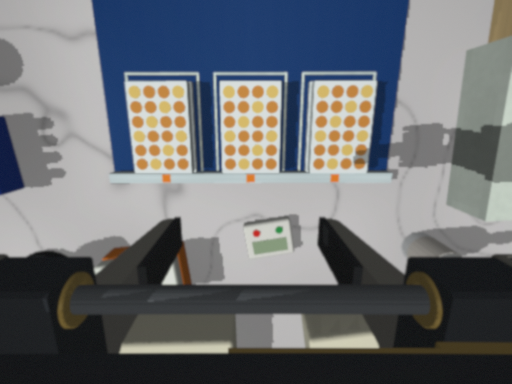

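View pics/t18b.png

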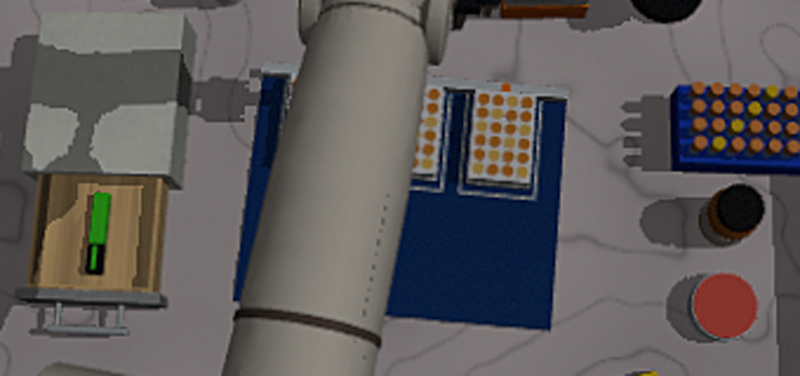

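The final views show all three plates inside their outlines, with far edges at the rail (row 173). Each is centred on its orange mark at columns 166, 250 and 334. The marker lies in the drawer and nothing else has moved.

```bash
python3 -c "
from workcell import arm
print(arm.hand_in())"
```

```text
the job is handed in; nothing more can be done
None
```

I put the highlighter away first, flat on the drawer floor, then slid the three plates flush to the rail. By my camera measurements each is square and centred in its bay to within about half a millimetre. I handed the job in at about 25 s, with no verdict returned.

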